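Take the small vial out of its box with tongs and hold it up

TASK

Push the sliding lid of the vial box away from you until it clicks into its detent fully open, and let go of it so that it stays open by itself. Then take the tongs out of their stand, close their tips on the smaller of the two vials in the box and lift it upright well clear of the box, its underside at least 5 cm above the box's rim. Never touch the vial with the fingers or the arm, leave the larger vial standing in its bay and everything else where it is; finish still holding the vial up in the tongs, without putting anything down.

Things in the scene. Friction and masses are not known exactly. Their poses are not given: they have to be found in the camera images.
- vialbox: Fixed white box 170 (x) x 120 (y) x 62 mm, rails along both long sides up to z 73. Origin: centre of underside; x along its length, away from the robot. Front half: open compartment, inside x -81..-3, y -56..56, floor z 4 mm, 22 mm high divider at y 0; a vial stands in each bay near x -42, y +-28. Rear half closed. Room for the tongs only with their closing line along the box's x.
- lid (a joint): Travel of the clear sliding lid in m: 0 shut over the compartment, 0.080 fully open over the rear housing. A weak spring (1 to 1.4 N) pulls it shut; in the last 8 mm it passes a spring detent (up to about 8 N of push) that holds it open at 0.080, its end stop.
- lid_tab (a point): Middle of the top of the lid's upright push tab (10 mm in the box's x, 50 mm in y, standing 14 mm above the lid's top face; its top is 81 mm above the table). It rides with the lid, from box x = -70 mm (shut) to +10 mm (open). Its axes are the box's.
- holder: Steel stand fixed to the table: base plate 60 x 110 x 6 mm with an open-topped slot pocket (inside 22 mm in x, 82 mm in y, rim 60 mm above the table), in which the tongs stand upright. Origin: centre of its underside.
- tongs: Sprung tongs, 136 mm tall, 90 g, upright on their tips in the holder; this part is the hinge with the +y arm. Origin: underside, midway between the feet; z up to the hinge (131 mm); arms splayed along y. Rubber grip bars (12 mm thick, 22 mm long in x) 101 mm above the feet, 45 mm over their outsides. Squeezing them along y shuts the tips; held by the bars the tongs hang straight down.
- tongs_arm: The -y arm of the tongs; origin on the hinge. Tips move 3.8 times as far as the grip bars: 4 mm less over the bars takes the tip gap from 55 to 40 mm (loose grip for carrying), 9 mm less shuts them on 21 mm. The spring resists with 4 N at the bars when open, 7 N when shut on the small vial.
- tongs_grip (a point): Point midway between the two grip bars when the tongs are open, 101 mm above the feet: the place to grip, fingers closing along the tongs' y. Fixed to the +y arm.
- tongs_tip_a (a point): Centre of the inner face of the rubber tip pad of the +y arm (pad 16 mm wide in x, 24 mm high; it reaches 12 mm below this point; pad and arm are 6 mm thick outward). The pads stand 90 mm below the grip bars.
- tongs_tip_b (a point): The same on the -y arm.
- small_vial: The vial to fetch: the smaller one in the box, a round glass injection vial with a cap, 21 mm diameter, 40 mm high, 20 g. Origin: centre of its underside, z up. Which bay it stands in varies.
- large_vial: The larger vial in the other bay, 33 mm diameter, 56 mm high; stays where it is. Origin: centre of its underside.
- tape: Bystander: roll of tape lying flat, 56 mm diameter, 25 mm high.
- syringe: Bystander: big syringe lying on the table, 45 x 192 x 28 mm.
- marker_pen: Bystander: marker pen lying on the table, 16 x 122 x 17 mm.
Things that resemble listed ones, but are neither listed nor needed, are in the scene too. What is shaped like the tongs but orange is not meant.

How it is judged:
By the outcome, as a careful person would: the job done as asked, in the order asked, and still so for the second after the job is handed in, while the arm keeps its last pose, push and grip.
It also fails if it takes over 51 s, if anything falls off the work surface, if the arm or the gripper's body presses on something with over 40 N, if the wrist force passes 120 N, or if a joint passes its speed limit or range.

ROBOT

A 6-joint arm with a two-finger parallel gripper is mounted at the origin on a cart in front of the work surface, level with it; the furniture and walls round the work are solid. World frame = base frame: x ahead of the robot, y to its left, z up, the work surface at z = 0. Lengths are in mm, angles in rad, forces in N, time in s.
With the tool pointing down it reaches from about 350 to 775 mm from the base axis. Payload 7.3 kg.
Tool frame: the origin (TCP) lies at the very end of the fingers, on their centre line; the grasp point (between the pads) lies 19 mm behind it; z points along the fingers, y is the line along which they close (so a half turn about z gives the same grasp; the last joint's range is limited). The gripper opens to 92 mm and grips with 3 to 60 N. Pads are 19 mm wide; open, the fingers measure 130 mm over their backs; the gripper's body (75 mm by 190 mm) begins 47 mm behind the grasp point.
Start: joints at [1.037, 0.342, 1.524, -0, 1.275, -0.146], TCP at [198.518, 486.041, 226.741] pointing down, gripper open.
Joint ranges: [-2.53, 2.53], [-0.77, 2.02], [0.04, 2.7], [-1, 4.14], [0.28, 2.66], [-3.11, 3.11]. Speed limits (rad/s): [2.57, 2.57, 3.14, 3.14, 3.14, 3.14].

INTERFACE

Orientations are given as [roll, pitch, yaw] about the fixed x, y, z axes, in that order (R = Rz(yaw) Ry(pitch) Rx(roll)).
In Python, from plant import get_obs, vision, workorder gives the robot as it stands.
- The arm moves only by the shell command python3 -m pendant 'ROWS' [OPENING]. ROWS is a JSON object of lists of equal length, an entry for each row: "dp": the shift along the tool's x, y, z in m, a list of three; "rotation": the turn, a rotation vector about the tool's x, y, z in rad, a list of three. A call has 1 to 8 rows; each row is the pose to reach, as a shift and turn from the pose commanded when the call began, along the tool's axes at that moment; what a row does not reach only later rows make up. A row lasts 1/8 s, in which the tool goes at most 62.5 mm and 10.7 degrees, less where a joint would pass 70% of its speed; a pose out of reach is approached as far as the arm can. A call with a gripper value outside its range is refused whole. OPENING is the finger opening in m, from 0 to 0.0918, set as the call begins (- or left out, the last holds). The fingers move at their own pace and stop on an object; the grip force is fixed at half the most. Time passes only in rows, so rows that repeat a pose let the fingers close. It gives the time, the measured TCP pose, the force, the opening and the grip force at its end, in the units of the state.
- get_obs(): the state, without advancing time (a new reading comes with each control period).
- vision.capture(name): name is "scene" or "top" or "wrist"; returns a dict with "pixels" (420x560x3 uint8, red, green, blue), "vfov" (degrees; the focal length in pixels is half the picture's height over the tangent of half this angle, whatever the lens; pixels are square), "cx", "cy" (the principal point, pixels), "pose" (4x4, takes a point from camera to world coordinates); the wrist camera has in their place "T_tool_cam" (4x4, takes a point from camera to tool coordinates, whose origin is the TCP and whose axes are the flange's). Camera axes: x right, y up, looking along -z (the intrinsics and any distortion apply to the point x, -y, -z); pixel columns grow to the right and rows downward; lengths in mm; the calibration is good to about 2 mm. The wrist camera is an equidistant fisheye: a pixel r from the principal point sees the ray r / f radians off the axis. A picture is of the moment at which its call begins: read the wrist's pose just before it. There is no depth.
- workorder.close_job(): hands the job in; it is judged then, once.
The state is a dict: "time": time; "joint_positions": joint angles; "dq": joint speeds; "tau": joint torques, N m; "tool_pos": TCP position; "tcp_rot": TCP orientation; "contact_force": force on the tool from outside, world axes, zero at the start; "moment": the same for the moment, N m; "grip_width": finger opening in mm; "finger_force": force on a finger pad.
Only numpy, scipy, OpenCV 4.12 (cv2) and the standard library are available. Lean on these libraries where they do the work, as an engineer would, in place of code of your own. Each camera call takes 0.05 s, during which the arm holds its last target. There are 200 camera calls.

## Working session

There is one attempt and no reset: what is moved stays moved. The work goes in short steps, Python scripts to look and compute and a shell command to move; the robot and the scene stay as the last step left them, time stands still between calls to the robot, and variables do not carry over. Pictures are saved under pics/ and viewed, at most 14 in all, crops included, and the job is handed in when it is done.

```bash
ls; mkdir -p pics
python3 - <<'E'
from plant import get_obs, vision
import cv2,pickle,numpy as np
print(get_obs())
d={}
for n in("scene","top","wrist"):
    c=vision.capture(n); d[n]=c
    cv2.imwrite(f"pics/{n}0.png",c["pixels"][:,:,::-1])
    print(n,{k:(np.round(v,3).tolist() if not isinstance(v,str) else v) for k,v in c.items() if k!="pixels"})
pickle.dump(d,open("d0.pkl","wb"))
a=np.vstack([d["scene"]["pixels"]])
E
```

```text
pics
{'time': 0.0, 'joint_positions': array([ 1.03697438e+00,  3.42699565e-01,  1.52499764e+00,  1.52735678e-05,
        1.27536729e+00, -1.45999909e-01]), 'dq': array([-0.00097264, -0.00049827, -0.00035435,  0.00034631, -0.00025579,
       -0.00026598]), 'tau': array([-1.41966043e-04, -4.31243312e+01, -2.44220889e+01,  7.19633955e-02,
        5.57232206e-02, -7.24821189e-05]), 'tool_pos': array([198.31632315, 485.68341475, 226.06373142]), 'tcp_rot': array([-3.14013860e+00, -2.28575820e-04,  2.75376599e+00]), 'contact_force': array([ 0.59806893,  0.03110881, -0.89078605]), 'moment': array([-0.02976484,  0.01216379, -0.00452764]), 'finger_force': 0.0, 'grip_width': 91.81997873299444}
scene {'vfov': 56.019, 'cx': 279.814, 'cy': 204.232, 'pose': [[0.907, 0.271, -0.324, 176.787], [-0.422, 0.588, -0.69, -721.974], [0.004, 0.762, 0.648, 851.057], [0.0, 0.0, 0.0, 1.0]]}
top {'vfov': 57.662, 'cx': 280.934, 'cy': 210.661, 'pose': [[0.001, 0.995, -0.1, 460.355], [-1.0, 0.002, 0.006, 42.806], [0.006, 0.1, 0.995, 1063.508], [0.0, 0.0, 0.0, 1.0]]}
wrist {'vfov': 65.706, 'cx': 284.291, 'cy': 209.644, 'T_tool_cam': [[-0.001, 0.96, 0.279, 74.984], [1.0, 0.001, -0.0, 0.706], [-0.0, 0.279, -0.96, -157.388], [0.0, 0.0, 0.0, 1.0]]}
```

View pics/top0.png

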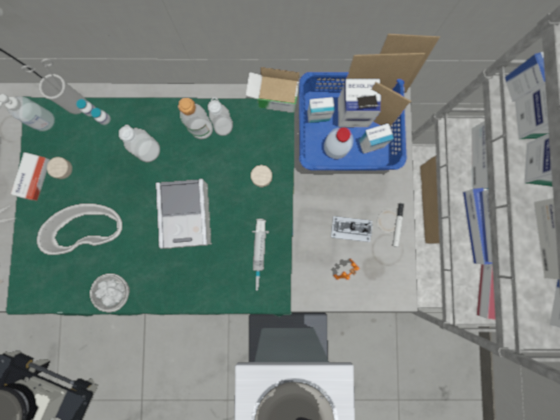

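View pics/scene0.png

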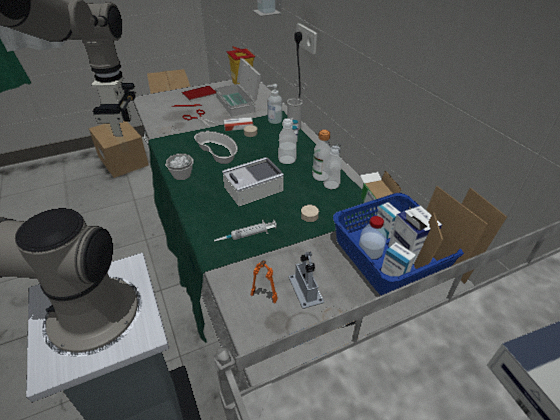

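Top view: white box at about (183,213), push tab near (182,240), holder with the grey tongs at (351,229), the orange lookalike at (345,269), syringe (259,253), tape (261,176), pen (399,225). The scene view matches: box (253,180), holder (307,280), orange (263,280).

Run:
```python
import cv2,pickle,numpy as np
d=pickle.load(open("d0.pkl","rb"))
t=d["top"]["pixels"][:,:,::-1];s=d["scene"]["pixels"][:,:,::-1]
r=lambda im,x,y,w,h:cv2.resize(im[y:y+h,x:x+w],(w*5,h*5),interpolation=cv2.INTER_CUBIC)
a=np.hstack([r(t,145,170,80,60*1+25),r(t,320,205,80,85)]);
b=np.hstack([r(s,215,145,80,60-25+0),r(s,270,240,80,35)])
b=np.hstack([r(s,218,150,75,60),r(s,240,245,90,65)[:300]])[:175*2]
b=b[:, :800]; b=np.pad(b,((0,0),(0,max(0,800-b.shape[1])),(0,0)))
o=np.vstack([cv2.resize(a,(640,340)),cv2.resize(b,(660,240))[:, :640]])
cv2.imwrite("pics/crop1.png",o)
```

```text
(no output)
```

View pics/crop1.png

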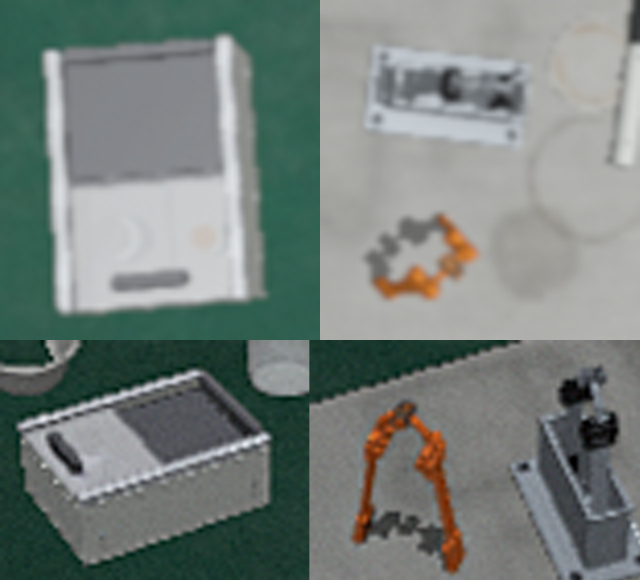

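The crop shows the tab (dark bar) at the near end of the box (lid shut). Under the clear lid there is a bigger white-capped vial on the left (+y) and a small tan-capped one on the right (-y). Two things look like tongs: the grey/black pair in the steel stand at top (351,229), and the orange pair at (345,269). The grey pair in the holder is the one meant. Next I'll measure coarsely.

```bash
cat > h.py <<'E'
import numpy as np,cv2,pickle
from scipy.spatial.transform import Rotation as R
from plant import get_obs,vision
def tool(o):
    T=np.eye(4);T[:3,:3]=R.from_euler('xyz',o["tcp_rot"]).as_matrix();T[:3,3]=o["tool_pos"];return T
def snap(n,name=None):
    o=get_obs();c=vision.capture(n);c["name"]=n
    if n=="wrist":c["pose"]=tool(o)@c["T_tool_cam"]
    if name:
        pickle.dump(c,open(name+".pkl","wb"));cv2.imwrite(f"pics/{name}.png",c["pixels"][:,:,::-1])
    return c
def ray(c,p):
    f=210/np.tan(np.radians(c["vfov"]/2));u=np.array([p[0]-c["cx"],p[1]-c["cy"]])
    P=np.asarray(c["pose"])
    if "T_tool_cam" in c:
        r=np.hypot(*u);th=r/f;v=np.r_[u/max(r,1e-9)*np.sin(th),np.cos(th)]
    else: v=np.r_[u/f,1];v/=np.linalg.norm(v)
    return P[:3,3],P[:3,:3]@(v*[1,-1,-1])
def onz(c,p,z):
    o,d=ray(c,p);return o+d*(z-o[2])/d[2]
def tri(*cp):
    A=np.zeros((3,3));b=np.zeros(3)
    for c,p in cp:
        o,d=ray(c,p);M=np.eye(3)-np.outer(d,d);A+=M;b+=M@o
    x=np.linalg.solve(A,b)
    return x,[round(float(np.linalg.norm(np.cross(x-ray(c,p)[0],ray(c,p)[1]))),1) for c,p in cp]
def goto(pos,yaw,steps=True):
    """shift in tool axes [m] and turn about tool z to reach pos (mm), tool down, tool-frame yaw"""
    T=tool(get_obs());dp=T[:3,:3].T@(np.array(pos)-T[:3,3])/1000
    rv=(R.from_matrix(T[:3,:3]).inv()*R.from_euler('xyz',[np.pi,0,yaw])).as_rotvec()
    return np.round(dp,4),np.round(rv,3)
E
python3 - <<'E'
from h import *
d=pickle.load(open("d0.pkl","rb"));t=d["top"];s=d["scene"]
np.set_printoptions(precision=1,suppress=True)
for p in[(158,182.5),(202,180),(161,247.5),(206,244)]:print("rail",onz(t,p,73))
print("tab",onz(t,(182.5,240),81), tri((t,(182.5,240)),(s,(234,169.5))))
# holder base corners in top
for p in[(413.5-400+400,0)]:pass
f=lambda x,y:(320+(x-320)/4,205+y/4)
for q in[(374,46),(527,66),(518,145),(366,127)]:print("base",onz(t,f(*q),6))
for q in[(378,68),(525,80)]:print("rim",onz(t,f(*q),60))
print("hinge",onz(t,f(450,83),134))
E
```

```text
rail [633.7 359.4  73. ]
rail [640.7 244.2  73. ]
rail [464.  345.9  73. ]
rail [473.2 230.2  73. ]
tab [483.2 289.1  81. ] (array([483.3, 280.4, 114.5]), [0.9, 0.9])
base [ 550.8 -110.1    6. ]
base [ 537.1 -216.4    6. ]
base [ 482.3 -209.     6. ]
base [ 494.5 -103.9    6. ]
rim [ 531.7 -104.7   60. ]
rim [ 523.9 -201.7   60. ]
hinge [ 517.3 -137.7  134. ]
```

```bash
python3 -c "
from h import *
print(goto((510,290,290),0.075+np.pi))"
```

```text
(array([-0.3625, -0.0634, -0.0638]), array([-0.001, -0.   , -0.463]))
```

```bash
python3 -m pendant '{"dp":[[-0.05,-0.01,-0.01],[-0.1,-0.02,-0.02],[-0.155,-0.03,-0.03],[-0.21,-0.04,-0.04],[-0.265,-0.05,-0.05],[-0.32,-0.06,-0.06],[-0.362,-0.063,-0.064],[-0.362,-0.063,-0.064]],"rotation":[[0,0,-0.08],[0,0,-0.16],[0,0,-0.24],[0,0,-0.32],[0,0,-0.4],[0,0,-0.463],[0,0,-0.463],[0,0,-0.463]]}' 0; python3 -c "
from h import *
snap('wrist','wbox');print(get_obs()['tool_pos'],goto((510,-160,300),-0.13+np.pi))"
```

```text
time: 1.15
tool_pos: [512.0, 288.9, 289.9]
tcp_rot: [-3.141, -0.0, -3.07]
contact_force: [-0.4, 0.5, -0.4]
grip_width: 16.4
finger_force: 0.0
[510.39225854 289.99152723 289.87497275] (array([ 0.0332, -0.4488, -0.01  ]), array([-0.   , -0.001,  0.203]))
```

View pics/wbox.png

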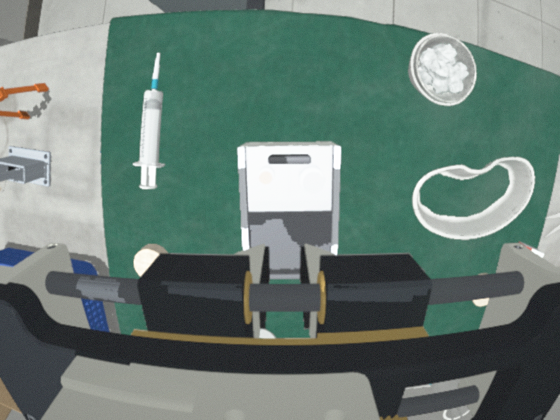

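Wrist view: the box's near end is at top centre, with rails at x≈243 and 335 and the tab at (290,158). The vials show faintly at (268,176) and (310,175). Now I'll measure the tab and rails by mask.

Run:
```python
from h import *
np.set_printoptions(precision=1,suppress=True)
w=pickle.load(open("wbox.pkl","rb"));d=pickle.load(open("d0.pkl","rb"));t=d["top"]
def blob(c,x0,y0,x1,y1,lo,hi):
    g=c["pixels"][y0:y1,x0:x1].max(2);m=((g>=lo)&(g<hi)).astype(np.uint8)
    n,l,st,ce=cv2.connectedComponentsWithStats(m)
    k=1+np.argmax(st[1:,4]);cs=cv2.findContours((l==k).astype(np.uint8),0,1)[0][0]
    rr=cv2.minAreaRect(cs+[x0,y0]);return ce[k]+[x0,y0],st[k],rr,cv2.boxPoints(rr)
a=blob(w,255,148,325,168,0,140);b=blob(t,165,232,200,247,0,140);print(a[:3],b[:3])
print("tab tri",tri((w,a[0]),(t,b[0])), onz(w,a[0],80),onz(t,b[0],80))
# box outline in wrist: near-edge white mask vs green
P=w["pixels"].astype(int)
m=((P.min(2)>140)).astype(np.uint8);m[:, :225]=0;m[:,355:]=0;m[:130]=0;m[245:]=0
cs=max(cv2.findContours(m,0,1)[0],key=cv2.contourArea)
for y in(150,165,180,195,210,225,238):
    r=np.where(m[y])[0];print(y,onz(w,(r.min()-.5,y),73),onz(w,(r.max()+.5,y),73),r.min(),r.max())
for x in(255,275,305,325):
    r=np.where(m[:,x])[0];print(x,r.min(),onz(w,(x,r.min()-.5),62))
```

```text
(array([280.9, 158.2]), array([ 14,   7,  39,   9, 181], dtype=int32), ((288.0, 159.0), (8.0, 38.0), 90.0)) (array([182.3, 240. ]), array([ 9,  6, 18,  5, 47], dtype=int32), ((182.50001525878906, 240.00003051757812), (2.7405011653900146, 17.107370376586914), 85.2363510131836))
tab tri (array([481.8, 284. , 101.6]), [1.0, 1.0]) [483.6 283.6  80. ] [483.2 289.8  80. ]
150 [478.  231.5  73. ] [469.4 351.8  73. ] 237 340
165 [495.6 233.5  73. ] [487.  353.6  73. ] 238 340
180 [513.4 235.4  73. ] [504.9 354.3  73. ] 239 339
195 [531.5 237.3  73. ] [523.2 355.1  73. ] 240 338
210 [550.1 239.1  73. ] [541.7 357.3  73. ] 241 338
225 [569.2 239.7  73. ] [560.9 358.3  73. ] 241 337
238 [586.3 240.2  73. ] [577.9 360.4  73. ] 241 337
255 142 [467.8 251.5  62. ]
275 142 [466.4 275.2  62. ]
305 142 [463.8 310.5  62. ]
325 142 [461.8 334.2  62. ]
```

```bash
python3 -m pendant '{"dp":[[0.04,0.004,0.04],[0.07,0.004,0.09],[0.07,0.004,0.14],[0.07,0.004,0.19],[0.07,0.004,0.217],[0.07,0.004,0.217],[0.07,0.004,0.217]],"rotation":[[0,0,0],[0,0,0],[0,0,0],[0,0,0],[0,0,0],[0,0,0],[0,0,0]]}'; python3 -c "
from h import *
w=snap('wrist','wpre');d=pickle.load(open('d0.pkl','rb'))
w0=pickle.load(open('wbox.pkl','rb'))
P=w0['pixels'][150:168,258:322].max(2).astype(int);print([np.round(np.percentile(P[7:11,i:i+2],50)) for i in range(0,64,4)])
print(tri((w0,(288.5,158.7)),(d['top'],(182.4,240))),get_obs()['tool_pos'])"
```

```text
time: 2.08
tool_pos: [439.8, 290.4, 75.0]
tcp_rot: [3.141, 0.002, -3.066]
contact_force: [0.4, -0.4, 0.7]
grip_width: 0.4
finger_force: 0.0
[np.float64(253.0), np.float64(252.0), np.float64(251.0), np.float64(106.0), np.float64(104.0), np.float64(104.0), np.float64(105.0), np.float64(159.0), np.float64(185.0), np.float64(184.0), np.float64(181.0), np.float64(182.0), np.float64(181.0), np.float64(214.0), np.float64(252.0), np.float64(252.0)]
(array([484.01948417, 292.07947541,  71.19379846]), [0.7, 0.7]) [440.2264206  290.35324035  75.3073857 ]
```

View pics/wpre.png

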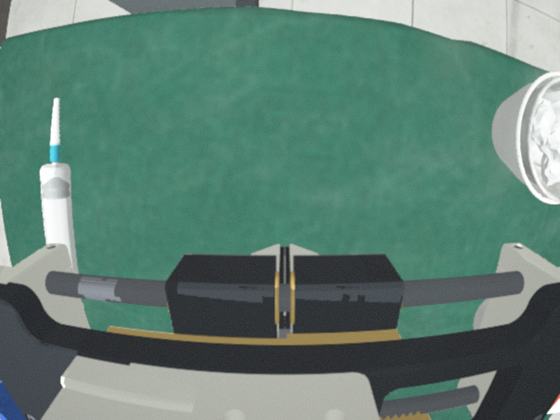

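The wrist picture shows only the closed fingers (285,290) in front of the box, with nothing underneath. Now I'll push.

```bash
python3 -m pendant '{"dp":[[-0.012,0,0.002],[-0.024,0,0.002],[-0.036,0,0.002],[-0.048,0,0.002],[-0.06,0,0.002],[-0.072,0,0.002],[-0.08,0,0.002],[-0.085,0,0.002]],"rotation":[[0,0,0],[0,0,0],[0,0,0],[0,0,0],[0,0,0],[0,0,0],[0,0,0],[0,0,0]]}'; python3 -c "
from h import *
c=snap('top','tp')
P=c['pixels'][170:250,150:215].max(2);m=(P<95).astype(np.uint8)
n,l,s,ce=cv2.connectedComponentsWithStats(m);print([(s[i].tolist(),ce[i]+[150,170]) for i in range(1,n) if s[i][4]>15])"
```

```text
time: 3.12
tool_pos: [524.8, 296.0, 71.5]
tcp_rot: [3.142, -0.0, -3.067]
contact_force: [-1.3, 1.4, 0.4]
grip_width: 0.4
finger_force: 0.8
[([7, 9, 23, 55, 596], array([168.12919463, 204.96308725])), ([37, 33, 27, 31, 539], array([201.98330241, 219.15584416])), ([14, 67, 17, 13, 96], array([172.1875    , 242.45833333])), ([44, 76, 9, 4, 20], array([198.05, 247.65]))]
```

```bash
python3 -m pendant '{"dp":[[-0.006,0,0],[-0.01,0,0],[-0.014,0,0],[-0.017,0,0]],"rotation":[[0,0,0],[0,0,0],[0,0,0],[0,0,0]]}';python3 -m pendant '{"dp":[[-0.002,0,0],[-0.004,0,0]],"rotation":[[0,0,0],[0,0,0]]}'
```

```text
time: 3.68
tool_pos: [540.8, 297.2, 71.6]
tcp_rot: [-3.141, -0.002, -3.066]
contact_force: [-7.2, 0.6, 3.7]
grip_width: 0.5
finger_force: 3.8
time: 3.92
tool_pos: [544.0, 297.5, 71.7]
tcp_rot: [-3.141, -0.003, -3.066]
contact_force: [-3.9, 0.2, 0.9]
grip_width: 0.7
finger_force: 2.2
```

```bash
python3 -m pendant '{"dp":[[-0.002,0,0],[-0.004,0,0]],"rotation":[[0,0,0],[0,0,0]]}';python3 -m pendant '{"dp":[[-0.002,0,0],[-0.003,0,0]],"rotation":[[0,0,0],[0,0,0]]}'
```

```text
time: 4.18
tool_pos: [548.3, 297.8, 71.6]
tcp_rot: [-3.141, -0.003, -3.066]
contact_force: [-10.2, 1.5, 4.3]
grip_width: 0.3
finger_force: 5.2
time: 4.42
tool_pos: [548.5, 297.8, 71.5]
tcp_rot: [-3.141, -0.009, -3.066]
contact_force: [-18.1, -1.6, 9.9]
grip_width: 0.6
finger_force: 9.0
```

The lid has hit the stop: no motion and the force is rising. I'll back off and look.

```bash
python3 -m pendant '{"dp":[[0.01,0,0],[0.03,0,-0.01],[0.06,0,-0.05],[0.09,0,-0.1],[0.09,0,-0.15],[0.09,0,-0.2],[0.09,0,-0.22],[0.09,0,-0.22]],"rotation":[[0,0,0],[0,0,0],[0,0,0],[0,0,0],[0,0,0],[0,0,0],[0,0,0],[0,0,0]]}' 0.0918; python3 -c "
from h import *
w=snap('wrist','wopen');t=snap('top','topen')
a=cv2.resize(w['pixels'][130:260,215:365,::-1],None,fx=4,fy=4,interpolation=2)
cv2.imwrite('pics/copen.png',a);print(get_obs()['tool_pos'],get_obs()['tcp_rot'],goto((480,-160,310),-0.13+np.pi))"
```

```text
time: 5.42
tool_pos: [463.9, 291.5, 293.7]
tcp_rot: [3.14, 0.006, -3.067]
contact_force: [-0.3, 1.2, -1.5]
grip_width: 75.9
finger_force: 0.0
[462.65692804 291.00665146 290.81441003] [-3.14122365e+00 -3.04420098e-04 -3.06670784e+00] (array([ 0.0165, -0.451 , -0.019 ]), array([-0.   , -0.   ,  0.205]))
```

View pics/copen.png

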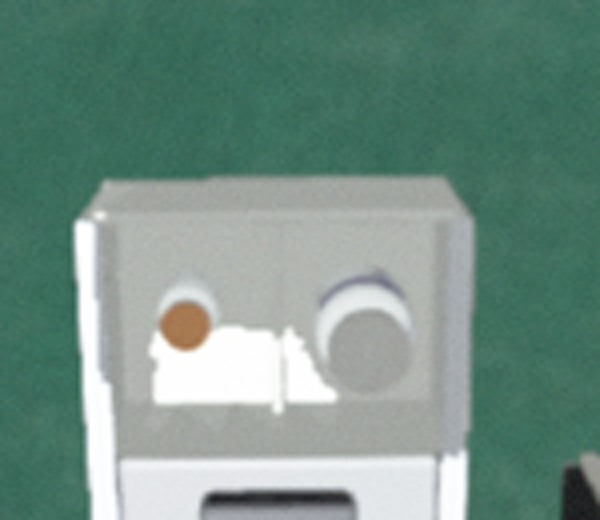

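The crop shows the lid open, with the tab riding at (280,505). The brown-capped small vial is at crop (186,325), in the -y bay, and the bigger vial is at (369,350), in the +y bay. Both are standing. Next is the holder, from two places.

```bash
python3 -m pendant '{"dp":[[0,-0.055,0],[0,-0.11,0],[0,-0.165,-0.005],[0,-0.22,-0.01],[0.005,-0.275,-0.015],[0.01,-0.33,-0.019],[0.016,-0.385,-0.019],[0.016,-0.385,-0.019]],"rotation":[[0,0,0.03],[0,0,0.06],[0,0,0.1],[0,0,0.13],[0,0,0.17],[0,0,0.2],[0,0,0.2],[0,0,0.2]]}'; python3 -c "
from h import *
snap('wrist','wh1')"
python3 -m pendant '{"dp":[[0,-0.05,0],[0,-0.10,0],[0,-0.10,0],[0,-0.10,0]],"rotation":[[0,0,0],[0,0,0],[0,0,0],[0,0,0]]}'; python3 -c "
from h import *
b=snap('wrist','wh2');a=pickle.load(open('wh1.pkl','rb'))
print(get_obs()['tool_pos'],get_obs()['tcp_rot'])
f=lambda c,x:cv2.resize(c['pixels'][130:255,x:x+160,::-1],(640,300*500//300))
cv2.imwrite('pics/ch.png',np.vstack([cv2.resize(a['pixels'][120:255,120:440,::-1],(800,300)),cv2.resize(b['pixels'][120:255,120:440,::-1],(800,300))]))
"
```

```text
time: 6.52
tool_pos: [475.0, -97.2, 308.8]
tcp_rot: [-3.141, -0.003, 3.011]
contact_force: [-0.3, 0.2, 0.2]
grip_width: 91.9
finger_force: 0.0
time: 7.08
tool_pos: [463.3, -191.6, 310.0]
tcp_rot: [3.14, -0.001, 3.018]
contact_force: [0.7, -0.5, -0.7]
grip_width: 91.5
finger_force: 0.0
[ 463.40975745 -191.33455706  310.25766523] [ 3.14052705e+00 -6.92579532e-04  3.01852274e+00]
```

View pics/ch.png

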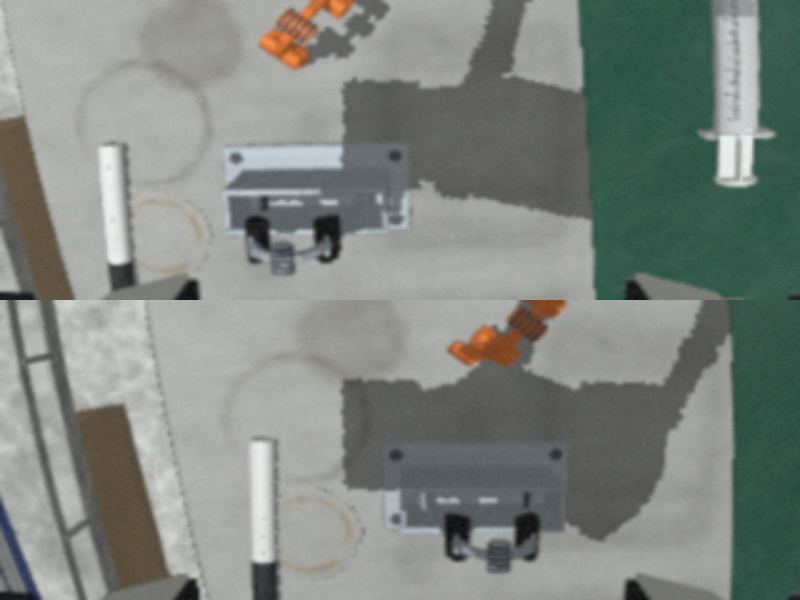

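The crops show the grey tongs in the steel stand. The black grip bars are at (257,238)/(328,238) in view 1 and (457,537)/(526,537) in view 2, with the hinge at (283,257)/(498,555). The orange pair is away at the top, so it's the grey pair I measure.

Run:
```python
from h import *
np.set_printoptions(precision=1,suppress=True)
a=pickle.load(open('wh1.pkl','rb'));b=pickle.load(open('wh2.pkl','rb'))
def bars(c,x0,x1):
    y0,y1=208,245;P=c['pixels'][y0:y1,x0:x1].max(2);m=(P<48).astype(np.uint8)
    n,l,s,ce=cv2.connectedComponentsWithStats(m);k=[i for i in range(1,n) if s[i][4]>40]
    for i in k:print(s[i]+[x0,y0,0,0,0],ce[i]+[x0,y0])
    return sorted([tuple(ce[i]+[x0,y0]) for i in k]),sorted([(s[i][0]+x0,s[i][1]+y0,s[i][2],s[i][3]) for i in k])
A,sa=bars(a,210,265);B,sb=bars(b,290,345)
for p,q in zip(A,B):print(tri((a,p),(b,q)))
q=lambda x,y:(120+x/2.5,120+(y)/2.2222)
print("hinge",tri((a,q(283,258)),(b,q(498,256))))
print("base");
for P,Q in[((236,158),(396,155)),((395,156),(556,154)),((396,219),(None,0))]:
    if Q[0]:print(tri((a,q(*P)),(b,q(*Q))))
for P in[(223,145),(410,145),(410,231)]:print(onz(a,q(*P),6))
for P in[(384,142),(567,142),(567,231),(384,231)]:print(onz(b,q(*P),6))
# small vial
w=pickle.load(open('wopen.pkl','rb'));t=pickle.load(open('topen.pkl','rb'))
def brown(c,x0,y0,x1,y1):
    P=c['pixels'][y0:y1,x0:x1].astype(int);m=((P[...,0]-P[...,2])>40).astype(np.uint8)
    n,l,s,ce=cv2.connectedComponentsWithStats(m);k=1+np.argmax(s[1:,4]);print(s[k]);return ce[k]+[x0,y0]
p=brown(w,245,190,300,230);r=brown(t,160,175,212,255);print(p,r,tri((w,p),(t,r)),onz(w,p,44),onz(t,r,44))
def large(c): pass
print("large cap z60",onz(w,(215+369/4,130+350/4),60))
for e in[(215+80/4,130+215/4),(215+472/4,130+213/4)]:print("rail near corner",onz(w,e,73))
print("lid front edge",onz(w,(215+280/4,130+458/4),67))
```

```text
[246 217  10  20 112] [251.  224.1]
[219 218   8  14  80] [223.  223.2]
[298 216  10  21 108] [302.1 223. ]
[326 216  10  14  88] [330.1 221.5]
(array([ 513. , -175.6,  101.3]), [0.6, 0.6])
(array([ 517.2, -142.1,  100.5]), [0.9, 0.9])
hinge (array([ 518.7, -159. ,  134.2]), [0.1, 0.1])
base
(array([ 491. , -202.6,    5.5]), [0.1, 0.1])
(array([ 502. , -109.3,    5.9]), [0.3, 0.3])
[ 481.1 -208.7    6. ]
[496.1 -99.7   6. ]
[ 554.5 -107.5    6. ]
[ 481.5 -208.4    6. ]
[ 494.4 -102.1    6. ]
[ 556.2 -106.6    6. ]
[ 542.1 -216.5    6. ]
[ 10  16  12  12 115]
[33 52  6  5 24]
[260.8 211.2] [195.3 228.9] (array([513.7, 265.2,  42.5]), [0.1, 0.1]) [513.2 265.2  44. ] [513.7 264.9  44. ]
large cap z60 [512.3 325.1  60. ]
rail near corner [472.4 234.   73. ]
rail near corner [463.2 350.7  73. ]
lid front edge [548.2 299.5  67. ]
```

Measured: bars' midpoint about (517,-159), z about 101-104, hinge 134, base 5.7 (expected 6), yaw -0.12. The vial cap is at (513.5,265.1), z 42.5 (expected 44). All are consistent, so on to the tongs.

```bash
python3 -c "
from h import *
print(goto((517.8,-158.8,84.5),np.pi-0.121))"
```

```text
(array([-0.0501,  0.0387,  0.2258]), array([ 0.001, -0.001, -0.002]))
```

```bash
python3 -m pendant '{"dp":[[-0.03,0.02,0.01],[-0.05,0.0387,0.04],[-0.05,0.0387,0.09],[-0.05,0.0387,0.13],[-0.05,0.0387,0.15],[-0.05,0.0387,0.15]],"rotation":[[0,0,0],[0,0,0],[0,0,0],[0,0,0],[0,0,0],[0,0,0]]}';python3 -c "
from h import *
w=snap('wrist','wg1');print(goto((517.8,-158.8,84.5),np.pi-0.121))
cv2.imwrite('pics/cg1.png',cv2.resize(w['pixels'][150:350,160:410,::-1],None,fx=3,fy=3)[:600])"
```

```text
time: 7.88
tool_pos: [517.0, -158.8, 159.4]
tcp_rot: [3.14, -0.003, 3.019]
contact_force: [0.8, -0.1, 0.9]
grip_width: 92.0
finger_force: 0.0
(array([-0.    ,  0.0006,  0.0763]), array([ 0.   , -0.001, -0.002]))
```

View pics/cg1.png

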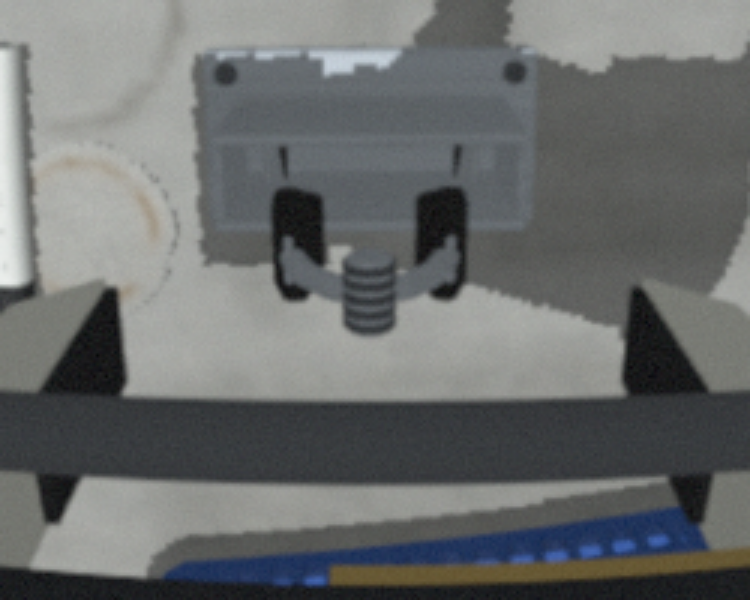

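The fingers (115 and 635) straddle the bars (298 and 442) symmetrically. I'll check the hinge and bar points against the TCP, then descend.

```bash
python3 -c "
from h import *
w=pickle.load(open('wg1.pkl','rb'));b=pickle.load(open('wh2.pkl','rb'))
q=lambda x,y:(160+x/3,150+y/3)
print('coil',onz(w,q(370,292),134),tri((w,q(370,292)),(b,(120+498/2.5,120+256/2.222))))
print('bars at 105',onz(w,q(298,240),105),onz(w,q(442,240),105))"
python3 -m pendant '{"dp":[[0,0.0005,0.025],[0,0.0005,0.05],[0,0.0005,0.065],[0,0.0005,0.076],[0,0.0005,0.076],[0,0.0005,0.076]],"rotation":[[0,0,0],[0,0,0],[0,0,0],[0,0,0],[0,0,0],[0,0,0]]}'
```

```text
coil [ 519.04975373 -158.98142643  134.        ] (array([ 519.09397883, -158.9995893 ,  133.7872295 ]), [0.0, 0.0])
bars at 105 [ 516.1358293 -175.4017201  105.       ] [ 520.24750414 -142.39915178  105.        ]
time: 8.68
tool_pos: [518.2, -160.6, 85.5]
tcp_rot: [-3.141, 0.001, 3.017]
contact_force: [1.0, -0.0, -0.4]
grip_width: 91.8
finger_force: 0.0
```

```bash
python3 -m pendant '{"dp":[[0.0,0,0],[0.0,0,0],[0.0,0,0],[0.0,0,0],[0,0,0],[0.0,0,0]],"rotation":[[0,0,0],[0,0,0],[0,0,0],[0,0,0],[0,0,0],[0,0,0]]}' 0.041
```

```text
time: 9.43
tool_pos: [517.8, -160.5, 84.8]
tcp_rot: [-3.141, 0.0, 3.017]
contact_force: [0.6, -0.4, 1.4]
grip_width: 41.7
finger_force: 4.4
```

```bash
python3 -m pendant '{"dp":[[0,0,-0.01],[0,0,-0.03],[0,0,-0.06],[0,0,-0.09],[0,0,-0.12],[0,0,-0.15],[0,0,-0.15]],"rotation":[[0,0,0],[0,0,0],[0,0,0],[0,0,0],[0,0,0],[0,0,0],[0,0,0]]}'; python3 -c "
from h import *
w=snap('wrist','wl');s=snap('scene','sl')
cv2.imwrite('pics/cl.png',np.hstack([cv2.resize(w['pixels'][150:350,160:410,::-1],(500,400)),cv2.resize(s['pixels'][160:320,240:360,::-1],(300,400))]))
print(goto((513.5,265,240),0.08+np.pi/2))"
```

```text
time: 10.3
tool_pos: [518.7, -160.8, 237.4]
tcp_rot: [-3.14, 0.005, 3.017]
contact_force: [-0.8, -0.2, -1.3]
grip_width: 41.1
finger_force: 4.5
(array([ 0.0567,  0.4214, -0.0055]), array([-0.000e+00, -1.000e-03,  1.366e+00]))
```

View pics/cl.png

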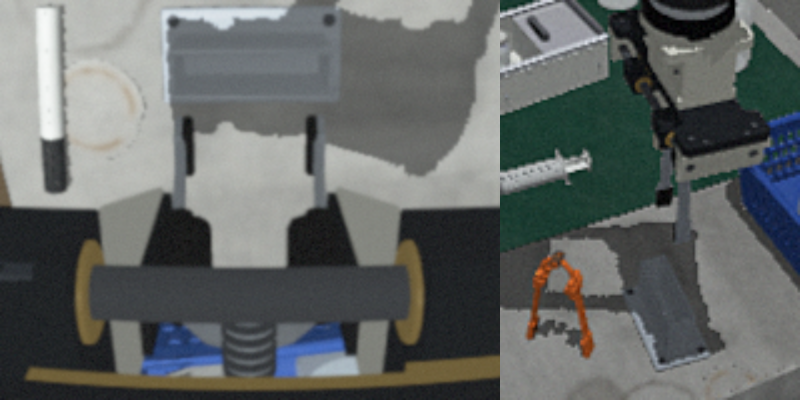

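The tongs are out of the holder, hanging straight. The tip pads are at crop (189,147) and (311,147).

```bash
python3 -c "
from h import *
w=pickle.load(open('wl.pkl','rb'));T=w['pose']@np.linalg.inv(w['T_tool_cam'])
for x in(194,308):
  for y in (118,147,172):
    p=onz(w,(160+x/2,150+y/2),T[2,3]-71);print(np.round(np.linalg.inv(T)@np.r_[p,1],1)[:3])"
python3 -m pendant '{"dp":[[0.002,0.02,0],[0.006,0.05,0],[0.01,0.085,0],[0.015,0.12,0],[0.02,0.155,0],[0.025,0.19,0],[0.03,0.22,0],[0.034,0.245,0]],"rotation":[[0,0,0.06],[0,0,0.16],[0,0,0.26],[0,0,0.36],[0,0,0.46],[0,0,0.56],[0,0,0.66],[0,0,0.76]]}' ;python3 -c "
from h import *
print(goto((513.5,265,240),0.08+np.pi/2))"
```

```text
[  9.  -19.4  71. ]
[ -2.3 -19.7  71. ]
[-12.2 -20.   71.1]
[ 8.9 22.4 70.9]
[-2.3 22.7 71. ]
[-12.2  23.   71. ]
time: 11.4
tool_pos: [513.4, 88.2, 233.1]
tcp_rot: [-3.139, -0.002, 2.254]
contact_force: [0.6, -0.1, -0.1]
grip_width: 41.0
finger_force: 4.5
(array([ 0.1371,  0.1117, -0.0069]), array([-0.003, -0.001,  0.603]))
```

```bash
python3 -m pendant '{"dp":[[0.02,0.016,0],[0.045,0.036,0],[0.07,0.056,-0.003],[0.095,0.077,-0.006],[0.115,0.095,-0.007],[0.13,0.106,-0.007],[0.137,0.112,-0.007],[0.137,0.112,-0.007]],"rotation":[[0,0,0.1],[0,0,0.2],[0,0,0.3],[0,0,0.4],[0,0,0.5],[0,0,0.58],[0,0,0.603],[0,0,0.603]]}' ;python3 -c "
from h import *
w=snap('wrist','wv');snap('top','tv')
cv2.imwrite('pics/cv.png',cv2.resize(w['pixels'][100:330,140:430,::-1],(756,600)))
print(goto((513.5,265,240),0.08+np.pi/2))"
```

```text
time: 12.4
tool_pos: [513.5, 264.2, 240.0]
tcp_rot: [-3.139, 0.001, 1.655]
contact_force: [0.1, -0.4, -1.3]
grip_width: 41.0
finger_force: 4.5
(array([ 0.0015, -0.0003,  0.0007]), array([-0.002,  0.001,  0.004]))
```

View pics/cv.png

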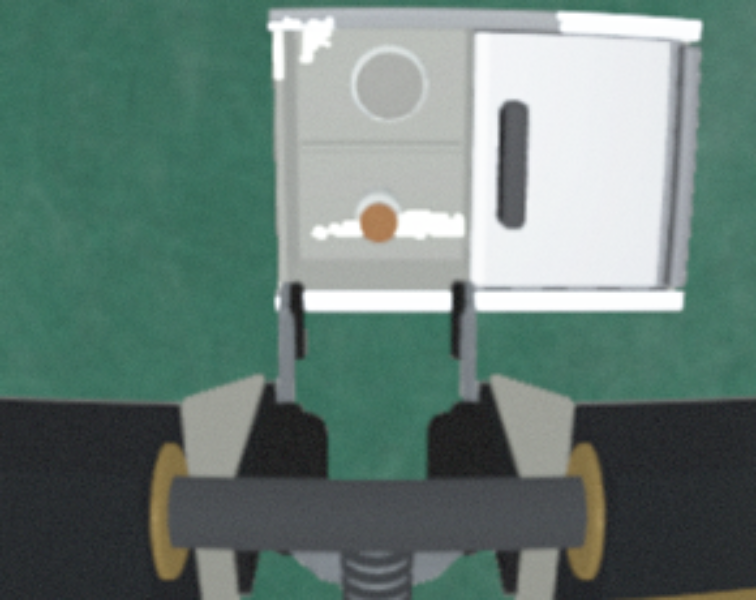

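Looking down, the tip pads are at (301,318) and (454,318), so their middle, 377.5, lines up with the brown cap at (379,222). The lid still sits open with its tab at (513,165). I'll check the vial and tips once more in numbers.

```bash
python3 -c "
from h import *
w=pickle.load(open('wv.pkl','rb'));q=lambda x,y:(140+x/2.607,100+y/2.607)
w0=pickle.load(open('wopen.pkl','rb'))
print('vial',onz(w,q(379,222),44),tri((w,q(379,222)),(w0,(260.8,211.2))))
print('tab',onz(w,q(513,165),81))
T=w['pose']@np.linalg.inv(w['T_tool_cam'])
for x in(303,452):print(np.round(onz(w,q(x,318),T[2,3]-71),1))
print(T[:3,3],goto((513.5,265,93),0.08+np.pi/2))"
```

```text
vial [514.58985976 265.64878595  44.        ] (array([514.58508741, 264.89810247,  39.70951561]), [0.2, 0.2])
tab [562.61378698 299.95395952  81.        ]
[493.2 262.4 169. ]
[535.4 266.  169. ]
[513.53064426 264.20241783 240.002172  ] (array([ 0.0016, -0.    ,  0.1477]), array([-0.002,  0.001,  0.004]))
```

```bash
python3 -m pendant '{"dp":[[0.001,0,0.02],[0.001,0,0.05],[0.001,0,0.08],[0.001,0,0.1],[0.001,0,0.1]],"rotation":[[0,0,0.004],[0,0,0.004],[0,0,0.004],[0,0,0.004],[0,0,0.004]]}' ;python3 -c "
from h import *
w=snap('wrist','wd')
P=w['pixels'].astype(int);m=((P[...,0]-P[...,2])>40).astype(np.uint8);m[:150]=0;m[270:]=0;m[:,:230]=0;m[:,340:]=0
n,l,s,ce=cv2.connectedComponentsWithStats(m);k=1+np.argmax(s[1:,4]);print(s[k],ce[k],onz(w,ce[k],44))
cv2.imwrite('pics/cd.png',cv2.resize(w['pixels'][100:330,140:430,::-1],(756,600)))"
```

```text
time: 13.12
tool_pos: [513.2, 263.9, 140.0]
tcp_rot: [-3.138, 0.001, 1.649]
contact_force: [0.6, 0.3, -1.1]
grip_width: 40.8
finger_force: 4.5
[275 200  21  21 329] [285.19148936 209.92705167] [513.99480276 265.8387514   44.        ]
```

View pics/cd.png

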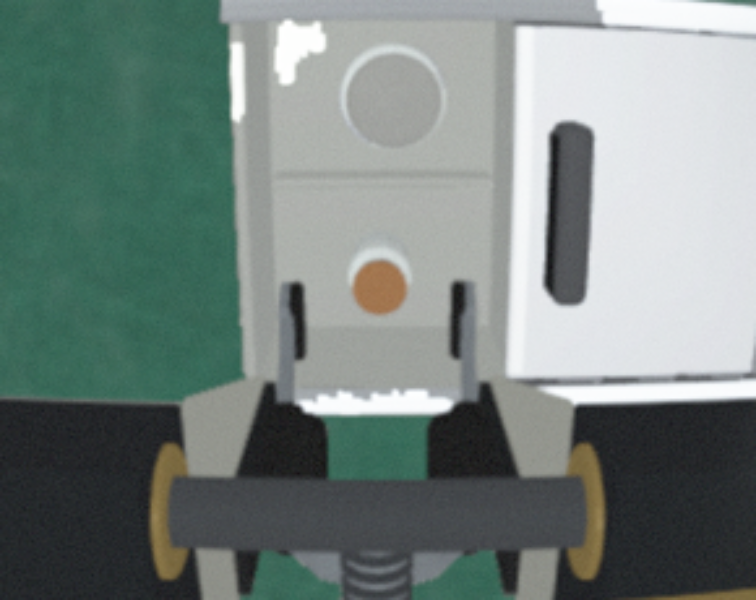

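The cap at (380,287) lies midway between the pads (303 and 453), above the vial. I'll descend and close.

```bash
python3 -m pendant '{"dp":[[0.0015,0,0.01],[0.0015,0,0.022],[0.0015,0,0.034],[0.0015,0,0.042],[0.0015,0,0.047],[0.0015,0,0.047],[0.0015,0,0.047]],"rotation":[[0,0,0],[0,0,0],[0,0,0],[0,0,0],[0,0,0],[0,0,0],[0,0,0]]}' && python3 -m pendant '{"dp":[[0,0,0],[0,0,0],[0,0,0],[0,0,0]],"rotation":[[0,0,0],[0,0,0],[0,0,0],[0,0,0]]}' 0.037
```

```text
time: 14.05
tool_pos: [514.4, 266.5, 95.1]
tcp_rot: [3.141, -0.0, 1.65]
contact_force: [-0.3, -1.2, -1.0]
grip_width: 40.8
finger_force: 4.5
time: 14.55
tool_pos: [514.1, 266.4, 94.8]
tcp_rot: [3.141, -0.0, 1.65]
contact_force: [0.3, -0.2, -0.7]
grip_width: 37.2
finger_force: 6.1
```

```bash
python3 -m pendant '{"dp":[[0,0,0],[0,0,0],[0,0,0],[0,0,0],[0,0,0],[0,0,0]],"rotation":[[0,0,0],[0,0,0],[0,0,0],[0,0,0],[0,0,0],[0,0,0]]}' 0.032;python3 -m pendant '{"dp":[[0,0,-0.003],[0,0,-0.01],[0,0,-0.025],[0,0,-0.045],[0,0,-0.07],[0,0,-0.095],[0,0,-0.12],[0,0,-0.14]],"rotation":[[0,0,0],[0,0,0],[0,0,0],[0,0,0],[0,0,0],[0,0,0],[0,0,0],[0,0,0]]}';python3 -m pendant '{"dp":[[0,0,0],[0,0,0],[0,0,0],[0,0,0]],"rotation":[[0,0,0],[0,0,0],[0,0,0],[0,0,0]]}'
python3 -c "
from h import *
w=snap('wrist','we');s=snap('scene','se')
cv2.imwrite('pics/ce.png',np.hstack([cv2.resize(w['pixels'][100:330,160:410,::-1],(434,400)),cv2.resize(s['pixels'][90:220,200:320,::-1],(366,400))]))"
```

```text
time: 15.3
tool_pos: [514.1, 266.4, 94.8]
tcp_rot: [3.141, -0.0, 1.65]
contact_force: [-0.7, 0.4, -0.5]
grip_width: 34.7
finger_force: 30.0
time: 16.3
tool_pos: [514.3, 266.5, 237.2]
tcp_rot: [3.139, -0.001, 1.65]
contact_force: [0.5, 0.8, -0.7]
grip_width: 35.1
finger_force: 30.0
time: 16.8
tool_pos: [513.8, 266.3, 234.0]
tcp_rot: [-3.14, 0.0, 1.65]
contact_force: [0.5, -0.8, -0.0]
grip_width: 34.7
finger_force: 30.0
```

View pics/ce.png

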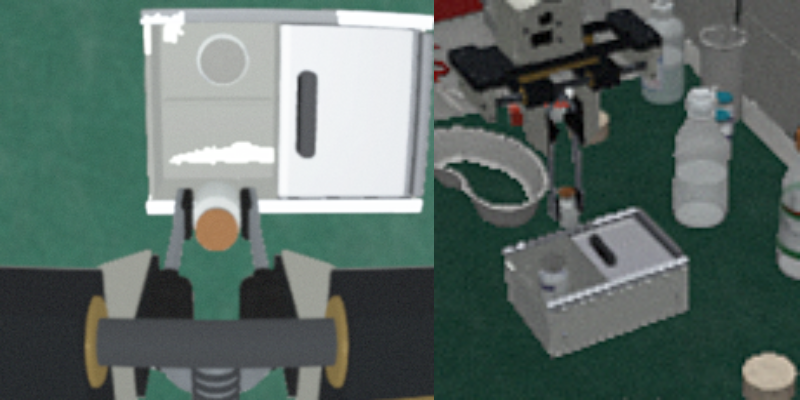

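The wrist view and the scene both show the small brown-capped vial upright in the tips, at crop (216,225) and (567,205). The large vial is still in its bay at (222,60), and the lid is open with its tab at (307,113). The vial's underside is about 144 mm up, which is at least 70 mm above the rim. Handing in.

```bash
python3 -c "
from plant import workorder
print(workorder.close_job())"
```

```text
the job is handed in; nothing more can be done
None
```

I handed the job in after about 17 s of robot time: the lid stays open by itself in its detent, the small vial is held upright in the tongs about 7 cm above the box, and the large vial is still in its bay.

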